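# Two beads from the dispenser

### The job

Two carousel dispensers of wooden teething beads stand on the dresser, and one of them has the empty bowl under its spout. Turn the paddle knob on top of that one clockwise (seen from above) by two clicks, no further, so that two beads drop into the bowl, then let go. Leave the bowl where it is and the other dispenser's knob as it is.

Things in the scene. Friction and masses are not known exactly. Their poses are not given: they have to be found in the camera images.
- knob_grip (a point): Knob of the dispenser with the bowl: the point to grip, on the vertical turning axis, 170 mm above the dresser. White bar 50 mm long (x), 16 thick (y), 30 tall (152 to 182 mm up); turns with the knob, z up. At 0 its x points to the spout, away from the robot within 30 degrees. Below it is only a clear flat cover 146 mm across, top at 144 mm. The dispenser (clear drum, white foot) is fixed.
- knob (a joint): Turn of that knob, rad: 0 at the start, growing clockwise from above. Clicks every 36 degrees, at 0, 0.628, 1.257 and 1.885 (end stop just after). A spring detent draws it to the nearest click when let go; leaving a click takes about 0.2 N m. Each click brings one drum pocket over the spout and drops one bead.
- spare_knob (a joint): Turn of the knob of the other dispenser, which is the same but has no bowl under its spout; it starts at 0 and stays there. It stands 0.25 to 0.5 m to the left or right of the first.
- bowl: White ceramic bowl, empty, 120 mm across its rim and 45 mm tall, about 0.25 kg, loose on the dresser under the spout, about 60 mm out from the knob's axis. Origin: centre of its underside, z up. The other bowl on the dresser holds pacifier clips.
- bead1_center (a point): Centre of the first bead to drop: a wooden ball 28 mm across, 10 g, in the drum pocket one place short of the spout.
- bead2_center (a point): Centre of the second bead to drop: the same, one pocket behind the first.
Not all that is in view belongs to the job. Leave any green look-alike of the part that bears knob_grip alone.

How it is judged:
By the outcome, as a careful person would: the job done as asked, in the order asked, and still so for the second after the job is handed in, with the robot touching nothing.
It also fails if it takes over 35 s, if anything falls off the work surface, if the arm or the gripper's body presses on something with over 40 N, if the wrist force passes 120 N, or if a joint passes its speed limit or range.

### The arm

A 7-joint arm with a two-finger parallel gripper is mounted at the origin on the work surface. World frame = base frame: x ahead of the robot, y to its left, z up, the work surface at z = 0. Lengths are in m, angles in rad, forces in N, time in s.
With the tool pointing down it reaches from about 0.4 to 0.85 m from the base axis. Payload 10.4 kg.
Tool frame: the origin (TCP) lies midway between the tips of the shut fingers; the grasp point (between the pads) lies 19 mm behind it; z points along the fingers, y is the line along which they close (so a half turn about z gives the same grasp; the last joint's range is limited). The gripper opens to 85 mm and grips with 20 to 120 N. Pads are 22 mm wide; open, the fingers measure 114 mm over their backs; the gripper's body (76 mm by 85 mm) begins 54 mm behind the grasp point. The pads swing forward as they close: fully open they stand 13 mm farther back than shut.
Start: joints at [1.305, 0.332, -0.065, 1.46, 0.022, 1.35, -0.088], TCP at [0.15, -0.607, 0.192] pointing down, gripper open.
Joint ranges: [-2.6, 2.6], [-0.5, 2.12], [-1.47, 1.34], [0.16, 2.42], [-1.27, 4.41], [0.06, 2.06], [-2.6, 2.6]. Speed limits (rad/s): [2.22, 2.22, 2.79, 2.79, 3.14, 3.14, 3.14].

### API

Orientations are given as a unit quaternion [w, x, y, z].
In Python, from rig import get_state, snapshot, ctrl gives the robot as it stands.
- The arm moves only by the shell command python3 -m handwheel 'ROWS' [OPENING] [FORCE]. ROWS is JSON, a list that holds one entry, the list of rows, each a list of 6 numbers: the shift along the world's x, y, z in m, then the turn, a rotation vector about the world's x, y, z in rad. In form: [[[x, y, z, wx, wy, wz], ...]]. A call has 1 to 12 rows; each row is the pose to reach, as a shift and turn from the pose commanded when the call began; what a row does not reach only later rows make up. A row lasts 1/12 s, in which the tool goes at most 41.7 mm and 7.16 degrees, less where a joint would pass 70% of its speed; a pose out of reach is approached as far as the arm can. A call with a gripper value outside its range is refused whole. OPENING is the opening, from -1 (shut) to 1 (fully open), set as the call begins (- or left out, the last holds). The fingers move at their own pace and stop on an object; FORCE is the grip in N (left out, the last holds). Time passes only in rows, so rows that repeat a pose let the fingers close. It gives the time, the measured TCP pose, the force, the opening and the grip force at its end, in the units of the state.
- get_state(): the state, without advancing time (a new reading comes with each control period).
- snapshot(name): name is "scene" or "top" or "wrist"; returns a dict with "pixels" (384x512x3 uint8, red, green, blue), "depth" (384x512 float32, m along the optical axis (not along the pixel's ray), 0 where there is no reading), "vfov" (degrees; the focal length in pixels is half the picture's height over the tangent of half this angle, whatever the lens; pixels are square), "cx", "cy" (the principal point, pixels), "rvec" (rotation vector, rad) and "tvec" (3), from world to camera coordinates, as OpenCV has them. Camera axes: x right, y down, z forward; pixel columns grow to the right and rows downward; lengths in m; the calibration is good to about 2 mm. The wrist camera is an equidistant fisheye: a pixel r from the principal point sees the ray r / f radians off the axis. A picture is of the moment at which its call begins.
- ctrl.finish_job(): hands the job in; it is judged then, once.
The state is a dict: "time": time; "joints": joint angles; "dq": joint speeds; "joint_efforts": joint torques, N m; "eef_pos": TCP position; "ee_rot": TCP orientation; "contact_force": force on the tool from outside, world axes, zero at the start; "torque": the same for the moment, N m; "gripper_width": finger opening in m; "grip_force": force on a finger pad.
Only numpy, scipy, OpenCV 4.12 (cv2) and the standard library are available. Lean on these libraries where they do the work, as an engineer would, in place of code of your own. Each camera call takes 0.05 s, during which the arm holds its last target. There are 200 camera calls.

## Working session

There is one attempt and no reset: what is moved stays moved. The work goes in short steps, Python scripts to look and compute and a shell command to move; the robot and the scene stay as the last step left them, time stands still between calls to the robot, and variables do not carry over. Pictures are saved under pics/ and viewed, at most 10 in all, crops included, and the job is handed in when it is done.

```bash
mkdir -p pics; cat > h.py <<'E'
import numpy as np, cv2
from rig import get_state, snapshot, ctrl
def save(s,n,crop=None,k=1):
    im=s["pixels"][:,:,::-1]
    if crop: a,b,c,d=crop; im=im[b:d,a:c]
    cv2.imwrite("pics/"+n,cv2.resize(im,None,fx=k,fy=k,interpolation=cv2.INTER_CUBIC))
def cam(s):
    R=cv2.Rodrigues(np.array(s["rvec"],float))[0]; t=np.array(s["tvec"],float).ravel()
    return R,t,s["pixels"].shape[0]/2/np.tan(np.radians(s["vfov"])/2)
def plane(s,uv,z):
    R,t,f=cam(s); uv=np.atleast_2d(uv).astype(float)
    d=np.c_[(uv[:,0]-s["cx"])/f,(uv[:,1]-s["cy"])/f,np.ones(len(uv))]@R; c=-R.T@t
    return c+d*((z-c[2])/d[:,2])[:,None]
def depthpts(s):
    R,t,f=cam(s); D=s["depth"]; v,u=np.mgrid[:D.shape[0],:D.shape[1]]
    P=np.dstack([(u-s["cx"])/f*D,(v-s["cy"])/f*D,D])
    W=(P-t)@R; W[D==0]=np.nan; return W
E
python3 - <<'E'
from h import *
import pickle
a=snapshot("scene");b=snapshot("top");pickle.dump((a,b),open("s.pkl","wb"))
im=np.hstack([a["pixels"],b["pixels"]])
save(a,"a.png",k=1.5);save(b,"b.png",k=1.5)
st=get_state();print({k:np.round(v,3) for k,v in st.items()})
for s in(a,b):print(s["vfov"],s["cx"],s["cy"],-cam(s)[0].T@cam(s)[1])
E
```

```text
{'time': np.float64(0.1), 'joints': array([ 1.305,  0.333, -0.065,  1.461,  0.022,  1.35 , -0.088]), 'dq': array([-0.   , -0.002,  0.   , -0.002, -0.003,  0.001, -0.   ]), 'joint_efforts': array([ 1.0000e-03, -6.2675e+01,  4.9000e-02, -3.9243e+01,  1.6000e-02,
        7.0000e-03, -0.0000e+00]), 'eef_pos': array([ 0.15 , -0.606,  0.191]), 'ee_rot': array([-0.001,  0.993,  0.121, -0.   ]), 'contact_force': array([-1.027,  0.597,  0.026]), 'torque': array([0.01 , 0.022, 0.008]), 'grip_force': np.float64(0.0), 'gripper_width': np.float64(0.086)}
55.05743331440773 253.85574717612764 188.5919395629264 [0.255865   0.20420492 1.02719157]
51.010664179346335 253.21234075435734 190.07641805394405 [0.38461454 0.01352382 1.22484778]
```

View pics/a.png

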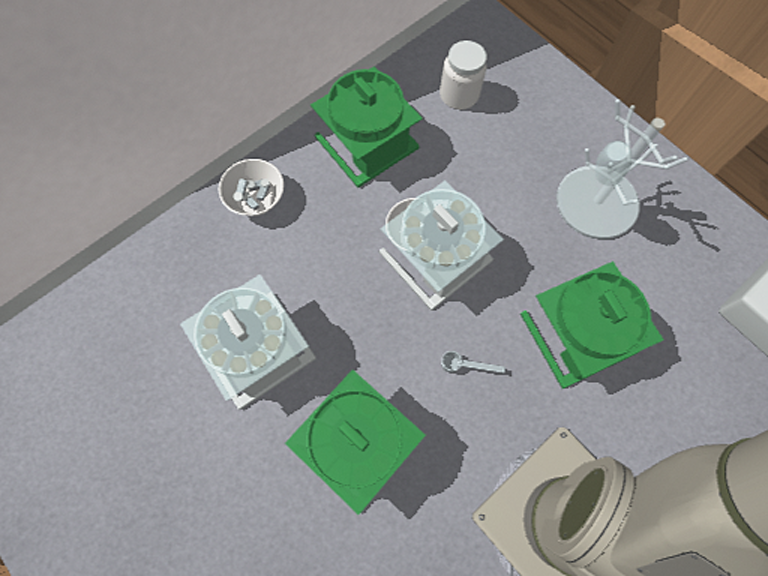

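View pics/b.png

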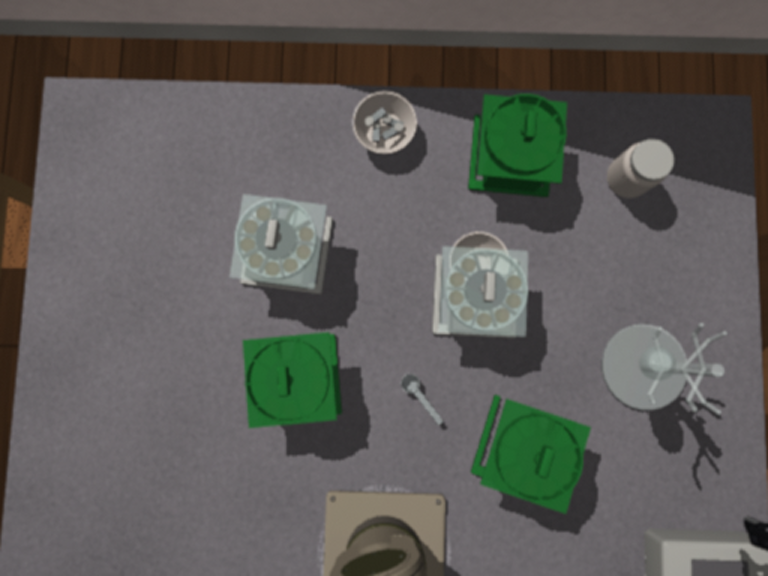

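Candidates, in 1.5x pixels of the top view:
- White dispenser with the bowl rim peeking out behind it: knob at (490,287). This is my choice.
- White dispenser without a bowl: knob at (271,234).
- Green look-alikes: (530,124), (283,381) and (545,460).
- The bowl at (384,123) holds clips and isn't under a spout.

Next I'll measure the chosen knob and check it in a close crop.

```bash
python3 - <<'E'
from h import *
import pickle
a,b=pickle.load(open("s.pkl","rb"))
save(b,"c.png",(280,140,370,235),6)
for s,n,(u0,v0,u1,v1) in((a,"scene",(275,120,320,165)),(b,"top",(310,172,342,206))):
    W=depthpts(s);z=W[...,2];m=np.zeros(z.shape,bool);m[v0:v1,u0:u1]=1
    m&=(abs(z-.182)<.006)
    v,u=np.nonzero(m);p=plane(s,np.c_[u,v],.182)[:,:2]
    (c,wh,an)=cv2.minAreaRect(p.astype(np.float32)*1000)
    e,V=np.linalg.eigh(np.cov(p.T));d=V[:,1]*np.sign(V[0,1])
    print(n,len(u),"depth z",np.median(z[m]),"mean",p.mean(0),"rect",c,wh,an,"dir deg",np.degrees(np.arctan2(d[1],d[0])))
    # bowl: rim
E
```

```text
scene 119 depth z 0.1819169164927456 mean [ 0.50464296 -0.16735484] rect (504.9547119140625, -166.6575469970703) (17.52587127685547, 49.150413513183594) 89.42891693115234 dir deg -2.1643732771768986
top 118 depth z 0.1831446939390804 mean [ 0.50512797 -0.17057153] rect (504.80560302734375, -171.34027099609375) (47.43751525878906, 15.6517972946167) 0.46224385499954224 dir deg -2.4158338111308235
```

View pics/c.png

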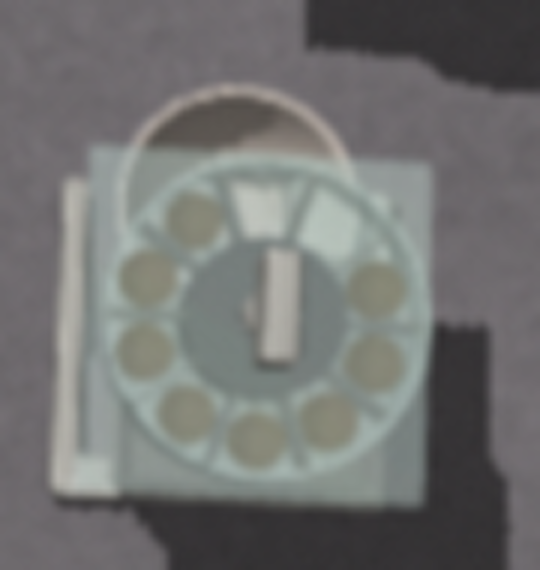

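The crop shows the white knob at (278,305), with the bowl rim arcing out behind the drum at (235,90), so this is the right dispenser. The two views put the knob at about (0.505, -0.169), with the bar near -2°. Before crossing I'll check how tall the tree is.

```bash
python3 - <<'E'
from h import *
import pickle
a,b=pickle.load(open("s.pkl","rb"))
for s in(a,b):
    W=depthpts(s);W=W[(W[...,2]>.02)&(W[...,1]<-.28)&(W[...,1]>-.6)&(W[...,0]>.25)&(W[...,0]<.8)]
    print(np.nanmax(W[:,2]),np.nanmin(W,0),np.nanmax(W,0)); print(W[W[:,2]>.15].mean(0))
E
python3 -m handwheel '[[[0,0,0.04,0,0,0.12],[0,0,0.08,0,0,0.24],[0,0,0.12,0,0,0.36],[0,0,0.16,0,0,0.48],[0,0,0.2,0,0,0.6],[0,0,0.22,0,0,0.72],[0,0,0.22,0,0,0.84],[0,0,0.22,0,0,0.96],[0,0,0.22,0,0,1.08],[0,0,0.22,0,0,1.2]]]' 0.3 40
```

```text
0.2917106363185697 [ 0.25008746 -0.58305747  0.02004954] [ 0.79987548 -0.28005946  0.29171064]
[ 0.37453506 -0.46437611  0.23209323]
0.2915548487387558 [ 0.25009066 -0.582037    0.02012508] [ 0.79999905 -0.28000988  0.29155485]
[ 0.37643466 -0.47316969  0.23634006]
time: 0.93
eef_pos: [0.1503, -0.6067, 0.4114]
ee_rot: [-0.0, 0.749, 0.663, 0.0]
contact_force: [0.0, 0.8, -0.4]
gripper_width: 0.0551
grip_force: 0.0
```

```bash
python3 -m handwheel '[[[0.024,0.029,0,0,0,0.11],[0.048,0.058,0,0,0,0.22],[0.072,0.087,0,0,0,0.33],[0.096,0.116,0,0,0,0.44],[0.12,0.145,0,0,0,0.55],[0.144,0.174,0,0,0,0.66],[0.168,0.203,0,0,0,0.77],[0.192,0.232,0,0,0,0.88],[0.216,0.261,0,0,0,0.99],[0.24,0.29,0,0,0,1.1],[0.264,0.319,0,0,0,1.21],[0.288,0.348,0,0,0,1.32]]]'
python3 -m handwheel '[[[0.02,0.025,0,0,0,0.11],[0.04,0.05,0,0,0,0.22],[0.055,0.07,-0.02,0,0,0.33],[0.066,0.087,-0.05,0,0,0.34],[0.066,0.087,-0.09,0,0,0.34],[0.066,0.087,-0.12,0,0,0.34],[0.066,0.087,-0.12,0,0,0.34],[0.066,0.087,-0.12,0,0,0.34]]]'
python3 -c "
from h import *
s=get_state();print(s['joints'],s['eef_pos'],s['ee_rot'])
w=snapshot('wrist');save(w,'w.png',k=1.5)
import pickle;pickle.dump(w,open('w.pkl','wb'))"
```

```text
time: 1.93
eef_pos: [0.439, -0.257, 0.4117]
ee_rot: [-0.0, 0.186, 0.983, -0.0]
contact_force: [1.2, 0.0, -0.0]
gripper_width: 0.0553
grip_force: 0.0
time: 2.6
eef_pos: [0.5035, -0.1719, 0.2915]
ee_rot: [-0.001, 0.02, 1.0, 0.0]
contact_force: [0.7, 0.2, 1.1]
gripper_width: 0.0557
grip_force: 0.0
[ 0.89757711  0.15404369 -0.73118054  1.50685853  0.10243386  1.52235053
  1.69859014] [ 0.50348245 -0.17187881  0.29154795] [-1.17233723e-03  1.96451291e-02  9.99806269e-01  3.43639890e-04]
```

View pics/w.png

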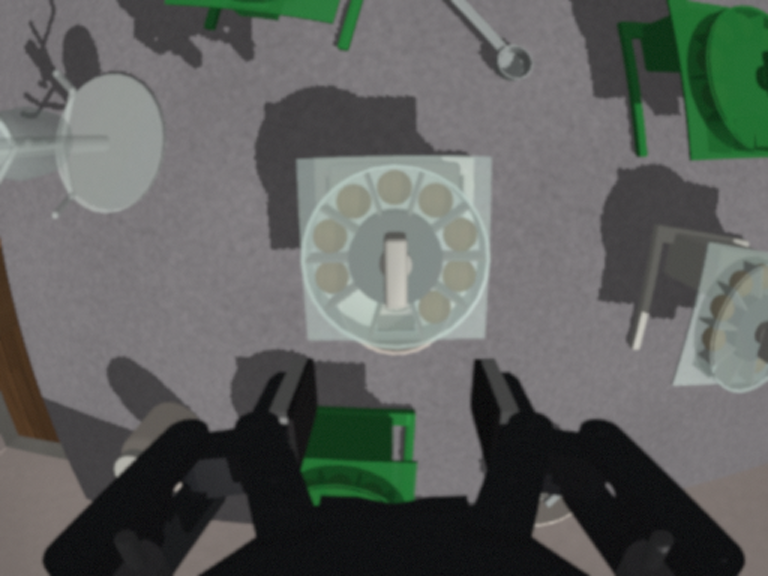

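The wrist view shows the chosen dispenser dead ahead, with the white bar from (397,240) to (397,308) and the bowl rim at (397,350). I'll refine the bar pose from this view.

```bash
python3 - <<'E'
from h import *
import pickle
s=pickle.load(open("w.pkl","rb"))
R,t,f=cam(s);D=s["depth"];v,u=np.mgrid[:384,:512]
x=u-s["cx"];y=v-s["cy"];r=np.hypot(x,y)+1e-9;th=r/f
d=np.dstack([x/r*np.tan(th),y/r*np.tan(th),np.ones_like(r)])
W=(d*D[...,None]-t)@R;z=W[...,2]
m=np.zeros(z.shape,bool);m[150:215,245:285]=1;m&=abs(z-.182)<.005
dw=d[m]@R;c=-R.T@t;p=(c+dw*((.182-c[2])/dw[:,2])[:,None])[:,:2]
e,V=np.linalg.eigh(np.cov(p.T));q=V[:,1]*np.sign(V[0,1])
print(m.sum(),np.median(z[m]),p.mean(0),cv2.minAreaRect((p*1000).astype(np.float32)),np.degrees(np.arctan2(q[1],q[0])))
E
```

```text
732 0.18048177632122492 [ 0.50404179 -0.17017514] ((504.6436462402344, -170.42868041992188), (15.266069412231445, 49.41279220581055), 88.18156433105469) -1.3913268115168185
```

```bash
python3 -m handwheel '[[[0.001,0.002,-0.03,0,0,0],[0.001,0.002,-0.065,0,0,0],[0.001,0.002,-0.1,0,0,0],[0.001,0.002,-0.125,0,0,0],[0.001,0.002,-0.137,0,0,0],[0.001,0.002,-0.138,0,0,0],[0.001,0.002,-0.138,0,0,0]]]'
python3 -m handwheel '[[[0,0,0,0,0,0],[0,0,0,0,0,0],[0,0,0,0,0,0],[0,0,0,0,0,0],[0,0,0,0,0,0],[0,0,0,0,0,0],[0,0,0,0,0,0],[0,0,0,0,0,0]]]' -1 50
python3 -c "
from h import *
s=get_state();print(s['joints'],s['torque'])"
```

```text
time: 3.23
eef_pos: [0.5065, -0.17, 0.1558]
ee_rot: [0.001, 0.02, 1.0, -0.0]
contact_force: [0.5, -0.3, 0.3]
gripper_width: 0.0557
grip_force: 0.0
time: 3.9
eef_pos: [0.5052, -0.1697, 0.1539]
ee_rot: [-0.0, 0.019, 1.0, 0.0]
contact_force: [-1.0, 0.2, 0.1]
gripper_width: 0.0001
grip_force: 0.0
[ 0.8822411   0.22801164 -0.72732248  1.72524844  0.15903936  1.24865437
  1.64913508] [0.00437011 0.00297134 0.00488941]
```

The gripper closed fully on nothing, so I'll look before moving again.

```bash
python3 -c "
from h import *
a=snapshot('wrist');save(a,'w2.png',k=1)
b=snapshot('scene');save(b,'a2.png',(220,60,420,210),1)
i=cv2.resize(cv2.imread('pics/a2.png'),(512,384));cv2.imwrite('pics/ab2.png',cv2.resize(np.vstack([cv2.imread('pics/w2.png')[100:],i]),None,fx=.88,fy=.88))"
```

```text
(no output)
```

View pics/ab2.png

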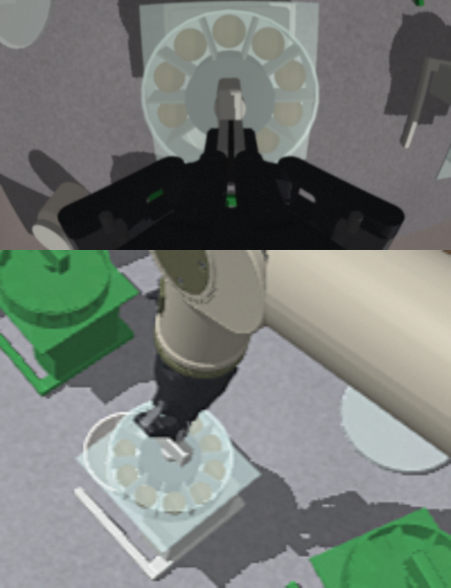

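The fingers closed beyond the knob, on the +x (bowl) side, although the reported TCP is over it. I'll measure where the fingers really are in the world cameras.

```bash
python3 - <<'E'
from h import *
a=snapshot("scene");b=snapshot("top")
for s,n in((a,"scene"),(b,"top")):
    W=depthpts(s);im=s["pixels"].astype(int)
    box=(abs(W[...,0]-.51)<.1)&(abs(W[...,1]+.17)<.08)
    dark=(im.max(2)<75)
    for lo,hi in((.145,.165),(.165,.185),(.185,.205),(.205,.235),(.235,.27)):
        m=box&dark&(W[...,2]>lo)&(W[...,2]<hi)
        if m.sum(): print(n,lo,m.sum(),"med",np.median(W[m],0).round(4),"min",W[m].min(0).round(3),"max",W[m].max(0).round(3))
    m=box&(im.min(2)>130)&(abs(W[...,2]-.182)<.005)
    if m.sum(): print(n,"knob",m.sum(),W[m].min(0).round(3),W[m].max(0).round(3))
w=snapshot("wrist");R,t,f=cam(w);print("wrist cam",-R.T@t,R[2]);print(get_state()['ee_rot'],get_state()['eef_pos'])
E
```

```text
scene 0.185 2 med [ 0.4959 -0.166   0.2009] min [ 0.493 -0.172  0.199] max [ 0.498 -0.16   0.203]
scene 0.205 19 med [ 0.4978 -0.1612  0.2148] min [ 0.494 -0.172  0.206] max [ 0.499 -0.154  0.232]
scene 0.235 109 med [ 0.4939 -0.152   0.2513] min [ 0.487 -0.195  0.237] max [ 0.512 -0.119  0.268]
scene knob 39 [ 0.48  -0.176  0.178] [ 0.515 -0.159  0.185]
top 0.145 2 med [ 0.5268 -0.1396  0.1473] min [ 0.518 -0.153  0.146] max [ 0.535 -0.126  0.148]
top 0.165 1 med [ 0.4893 -0.1718  0.1799] min [ 0.489 -0.172  0.18 ] max [ 0.489 -0.172  0.18 ]
top 0.205 1 med [ 0.4992 -0.157   0.2057] min [ 0.499 -0.157  0.206] max [ 0.499 -0.157  0.206]
top 0.235 17 med [ 0.4953 -0.1386  0.2594] min [ 0.493 -0.147  0.25 ] max [ 0.516 -0.127  0.269]
top knob 8 [ 0.483 -0.166  0.18 ] [ 0.494 -0.163  0.186]
wrist cam [ 0.42802099 -0.16690464  0.33470245] [ 0.30110163 -0.01087986 -0.95352999]
[-3.57956870e-05  1.94000327e-02  9.99811799e-01  6.17236501e-05] [ 0.50526779 -0.16968213  0.15380843]
```

```bash
python3 - <<'E'
from h import *
a=snapshot("scene")
W=depthpts(a);im=a["pixels"].astype(int)
m=(abs(W[...,0]-.51)<.06)&(abs(W[...,1]+.165)<.03)&(W[...,2]>.15)&(W[...,2]<.235)
v,u=np.nonzero(m);print(u.min(),u.max(),v.min(),v.max())
for r in range(v.min(),v.max()+1):
    k=u[v==r]
    print(r,[(c,*(W[r,c]*1000).round().astype(int),im[r,c].max()) for c in k[::3]])
save(a,"z.png",(265,110,330,170),9)
E
```

```text
288 312 136 157
136 [(np.int64(303), np.int64(496), np.int64(-173), np.int64(229), np.int64(88))]
137 [(np.int64(303), np.int64(493), np.int64(-170), np.int64(232), np.int64(90))]
138 [(np.int64(302), np.int64(494), np.int64(-168), np.int64(227), np.int64(37))]
139 [(np.int64(297), np.int64(499), np.int64(-155), np.int64(232), np.int64(35)), (np.int64(303), np.int64(493), np.int64(-173), np.int64(217), np.int64(94))]
140 [(np.int64(297), np.int64(499), np.int64(-156), np.int64(225), np.int64(35)), (np.int64(300), np.int64(494), np.int64(-161), np.int64(226), np.int64(98)), (np.int64(303), np.int64(494), np.int64(-175), np.int64(209), np.int64(97))]
141 [(np.int64(297), np.int64(498), np.int64(-156), np.int64(221), np.int64(33)), (np.int64(300), np.int64(494), np.int64(-163), np.int64(218), np.int64(102))]
142 [(np.int64(296), np.int64(498), np.int64(-153), np.int64(219), np.int64(29)), (np.int64(299), np.int64(495), np.int64(-161), np.int64(215), np.int64(97)), (np.int64(302), np.int64(494), np.int64(-172), np.int64(201), np.int64(69))]
143 [(np.int64(288), np.int64(528), np.int64(-1
[... 3615 characters left out ...]
), np.int64(-159), np.int64(178), np.int64(171)), (np.int64(303), np.int64(480), np.int64(-169), np.int64(170), np.int64(106))]
153 [(np.int64(297), np.int64(491), np.int64(-160), np.int64(159), np.int64(122)), (np.int64(300), np.int64(484), np.int64(-162), np.int64(168), np.int64(162)), (np.int64(303), np.int64(481), np.int64(-172), np.int64(159), np.int64(103))]
154 [(np.int64(298), np.int64(489), np.int64(-161), np.int64(155), np.int64(173)), (np.int64(301), np.int64(481), np.int64(-163), np.int64(166), np.int64(109))]
155 [(np.int64(299), np.int64(484), np.int64(-160), np.int64(158), np.int64(174))]
156 []
157 [(np.int64(312), np.int64(459), np.int64(-185), np.int64(150), np.int64(182))]
```

View pics/z.png

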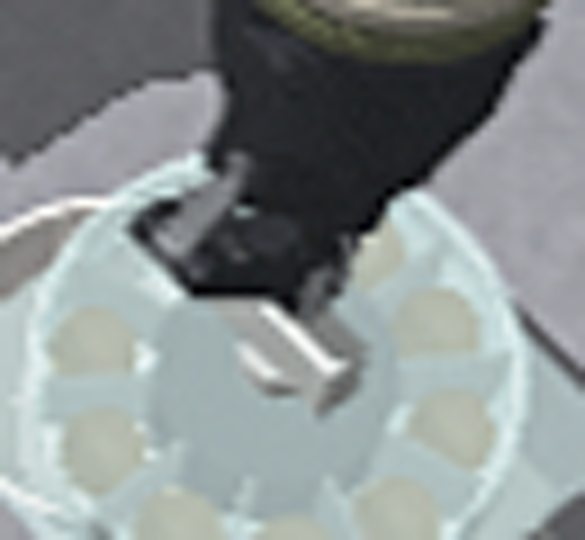

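The fingers line up with the knob in x and y, but the lowest finger pixels are at z≈0.20 against a reported TCP of 0.154. The tips really sit about 44 mm higher than reported, so they closed above the bar. I'll open, go down about 40 mm with a force check, and close again.

```bash
python3 -m handwheel '[[[0,0,0,0,0,0],[0,0,0,0,0,0],[0,0,0,0,0,0],[0,0,0,0,0,0],[0,0,0,0,0,0],[0,0,-0.01,0,0,0],[0,0,-0.018,0,0,0],[0,0,-0.025,0,0,0],[0,0,-0.025,0,0,0]]]' 0.3
python3 -m handwheel '[[[0,0,-0.005,0,0,0],[0,0,-0.01,0,0,0],[0,0,-0.014,0,0,0],[0,0,-0.014,0,0,0]]]'
python3 - <<'E'
from h import *
a=snapshot("scene");W=depthpts(a);im=a["pixels"].astype(int)
m=(abs(W[...,0]-.51)<.03)&(abs(W[...,1]+.165)<.06)&(im.max(2)<110)&(W[...,2]>.15)
print(np.sort(W[m][:,2])[:12].round(3))
save(a,"z2.png",(265,110,330,170),9)
E
```

```text
time: 4.95
eef_pos: [0.5041, -0.1694, 0.1266]
ee_rot: [-0.001, 0.019, 1.0, 0.001]
contact_force: [-0.8, 0.2, 0.2]
gripper_width: 0.0553
grip_force: 0.0
time: 5.28
eef_pos: [0.5048, -0.1696, 0.1139]
ee_rot: [-0.001, 0.019, 1.0, 0.0]
contact_force: [0.1, 0.1, 0.6]
gripper_width: 0.0555
grip_force: 0.0
[0.151 0.157 0.159 0.159 0.161 0.161 0.161 0.162 0.162 0.163 0.164 0.164]
```

View pics/z2.png

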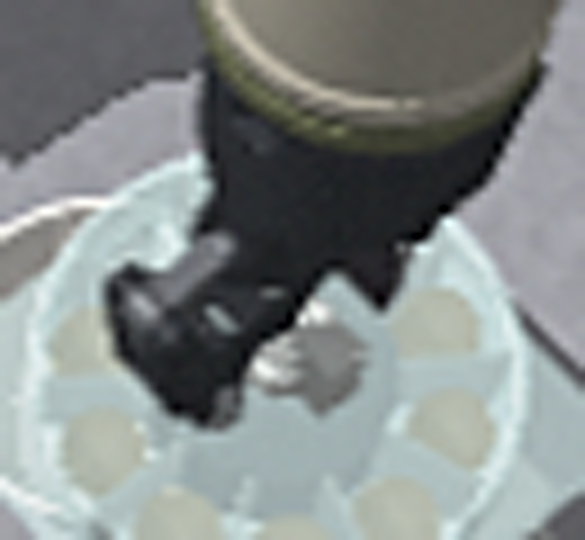

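The fingers now straddle the bar with their tips at about 0.16. Closing.

```bash
python3 -m handwheel '[[[0,0,0,0,0,0],[0,0,0,0,0,0],[0,0,0,0,0,0],[0,0,0,0,0,0],[0,0,0,0,0,0],[0,0,0,0,0,0],[0,0,0,0,0,0],[0,0,0,0,0,0]]]' -1 60; python3 -c "
from h import *
s=get_state();print(s['joints'],s['torque'])"
```

```text
time: 6.0
eef_pos: [0.5055, -0.1706, 0.1153]
ee_rot: [0.0, 0.02, 1.0, -0.001]
contact_force: [-2.0, -4.7, 6.3]
gripper_width: 0.0147
grip_force: 59.5
[ 0.87093163  0.26541755 -0.71993062  1.77172811  0.18972195  1.17398264
  1.6259521 ] [-0.77301515  0.32996549  0.03587745]
```

Gripped at about 15 mm. First click.

```bash
python3 -m handwheel '[[[0,0,0,0,0,-0.06],[0,0,0,0,0,-0.12],[0,0,0,0,0,-0.18],[0,0,0,0,0,-0.25],[0,0,0,0,0,-0.32],[0,0,0,0,0,-0.39],[0,0,0,0,0,-0.46],[0,0,0,0,0,-0.53],[0,0,0,0,0,-0.58],[0,0,0,0,0,-0.63],[0,0,0,0,0,-0.63],[0,0,0,0,0,-0.63]]]'; python3 -c "
from h import *
s=get_state();print(s['joints'],s['torque'])
b=snapshot('wrist');save(b,'t1.png',k=1.2)"
```

```text
time: 7.0
eef_pos: [0.5056, -0.1701, 0.1153]
ee_rot: [0.001, 0.328, 0.945, -0.0]
contact_force: [-0.6, -4.1, 4.8]
gripper_width: 0.0153
grip_force: 59.5
[ 0.80099454  0.24943016 -0.63739606  1.77510785  0.16091094  1.16828217
  1.01787827] [-0.58307273  0.16465874  0.0242328 ]
```

View pics/t1.png

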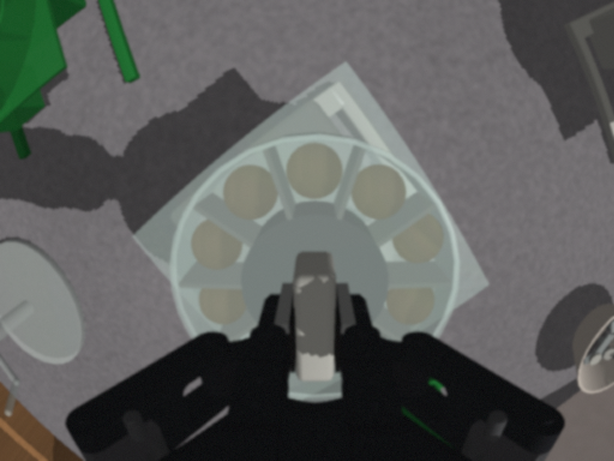

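The bar is held between the pads at (315,315) and turned with them through 36°. The drum came round too, and the residual torque about z is near zero. Second click.

```bash
python3 -m handwheel '[[[0,0,0,0,0,-0.06],[0,0,0,0,0,-0.12],[0,0,0,0,0,-0.18],[0,0,0,0,0,-0.25],[0,0,0,0,0,-0.32],[0,0,0,0,0,-0.39],[0,0,0,0,0,-0.46],[0,0,0,0,0,-0.53],[0,0,0,0,0,-0.58],[0,0,0,0,0,-0.63],[0,0,0,0,0,-0.63],[0,0,0,0,0,-0.63]]]'; python3 -c "
from h import *
s=get_state();q=s['ee_rot'];print(s['torque'],2*np.degrees(np.arctan2(q[2],q[1])))"
```

```text
time: 8.05
eef_pos: [0.506, -0.1699, 0.1153]
ee_rot: [0.001, 0.604, 0.797, 0.0]
contact_force: [2.1, -3.4, 4.4]
gripper_width: 0.0149
grip_force: 59.4
[-0.65899979 -0.49601334  0.03900437] 105.72399029067009
```

That makes 72° in total. Letting go and lifting straight up.

```bash
python3 -m handwheel '[[[0,0,0,0,0,0],[0,0,0,0,0,0],[0,0,0,0,0,0],[0,0,0,0,0,0],[0,0,0,0,0,0],[0,0,0,0,0,0]]]' 0.3
python3 -m handwheel '[[[0,0,0.015,0,0,0],[0,0,0.04,0,0,0],[0,0,0.08,0,0,0],[0,0,0.12,0,0,0],[0,0,0.16,0,0,0],[-0.03,0,0.19,0,0,0],[-0.06,0,0.2,0,0,0],[-0.09,0,0.2,0,0,0],[-0.11,0,0.2,0,0,0],[-0.11,0,0.2,0,0,0]]]'
python3 - <<'E'
from h import *
a=snapshot("scene");b=snapshot("top")
i=np.hstack([cv2.resize(s["pixels"][v0:v1,u0:u1,::-1],(390,390),interpolation=cv2.INTER_CUBIC) for s,(u0,v0,u1,v1) in((a,(245,105,345,205)),(b,(280,140,375,235)))])
cv2.imwrite("pics/f.png",i)
for s in(a,b):
    W=depthpts(s);m=(abs(W[...,2]-.182)<.006)&(abs(W[...,0]-.505)<.035)&(abs(W[...,1]+.17)<.035)
    p=W[m][:,:2]
    if len(p)>10:
        e,V=np.linalg.eigh(np.cov(p.T));q=V[:,1]*np.sign(V[0,1]);print(len(p),p.mean(0),np.degrees(np.arctan2(q[1],q[0])))
E
```

```text
time: 8.55
eef_pos: [0.5051, -0.1695, 0.1147]
ee_rot: [-0.0, 0.605, 0.797, 0.0]
contact_force: [0.0, 0.7, -0.1]
gripper_width: 0.0555
grip_force: 0.0
time: 9.38
eef_pos: [0.3926, -0.1704, 0.3158]
ee_rot: [0.001, 0.606, 0.796, -0.001]
contact_force: [-0.2, 0.1, -0.2]
gripper_width: 0.0553
grip_force: 0.0
113 [ 0.50435028 -0.16730275] -74.87575945209062
113 [ 0.50419508 -0.17070869] -74.48014457212648
```

View pics/f.png

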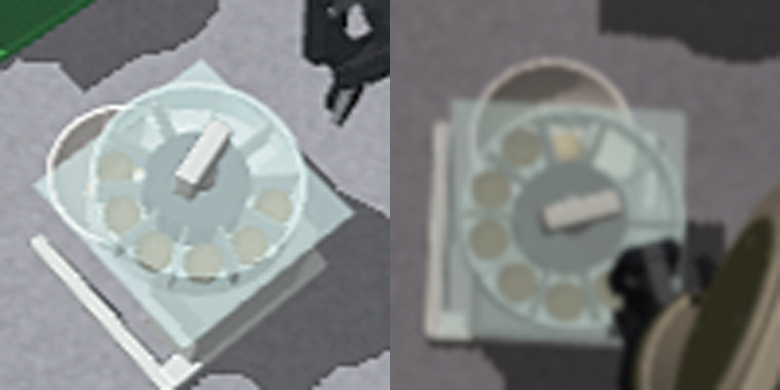

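The knob settled at about -74.6° from -2.2°, which is two clicks. The drum went from 8 beads to 6, and fallen beads show in the bowl, at about (568,147) in the top view and a tint at (90,185) in the scene view. The bowl hasn't moved and the gripper is clear, so I'll hand in.

```bash
python3 -c "
from rig import ctrl
print(ctrl.finish_job())"
```

```text
the job is handed in; nothing more can be done
None
```

I turned the knob of the dispenser with the bowl two clicks clockwise and let go: the drum is two beads short and beads show in the bowl (no clear view of both), the bowl and the other dispenser were left alone, and the job was handed in at about 9.5 s with no verdict shown.

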